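# Nest a bent-ply rib on the frame jig and keep it pressed home with the ratchet clamp

## Task

Take the smaller of the two loose U-shaped plywood ribs and nest it around the rib already on the maple jig's form, round ends the same way, standing on the jig board, and let it go. Then pump the clamp's trigger, without pushing its bar, jaw or pad directly, until the rubber pad has pushed the rib fully home and is about half squashed, never squashed flat; finish while still holding the trigger squeezed, so that the pressure stays on. Leave everything else on the table where it is.

Things in the scene. Friction and masses are not known exactly. Their poses are not given: they have to be found in the camera images.
- rib: The smaller loose rib: a U of bent plywood standing on edge, 32 mm high, wall 6 mm: a half ring (inner radius 26.5, outer 32.5 mm) and two parallel legs 55 mm long; 65 mm wide, 50 g. On the table left or right of the jig. Origin: on the half ring's axis, at the underside; +x along the legs to the open end, round end at x = -32.5 mm. Can be gripped across both legs, e.g. at x = +14 mm.
- big_rib: The larger loose rib, a bystander: the same U shape, 95 mm wide over the legs, 112.5 mm long, 32 mm high. Same axes and origin as the smaller one.
- jig: The maple frame jig, fixed: a board 350 x 120 mm, 18 mm thick. Origin at its underside on its centre line; it spans x from -200 to +150 mm. Its +x is the way the clamp pushes. On the centre line stand a bolted-down one-hand ratchet clamp (-x end) and the form (+x end), a block 58 mm above the table with a round nose towards the clamp.
- form_nose (a point): Foremost point, at the top edge, of the first plywood rib, which is fixed around the form: jig x = +51, z = 48 mm; 48 mm wide, legs to jig x = +130 mm, round end towards the clamp. The smaller loose rib goes around it with 2.5 mm to spare on each side, round end also towards the clamp: lower it from above on to the board, a little (5 to 12 mm) short of home.
- nest_home (a point): Where the origin of the smaller rib lies when nested fully home (round ends touching), on the board's top face: jig x = +77.5, y = 0, z = 18 mm. Axes as the jig's; the rib's axes then point the same way.
- bar_slide (a joint): Advance of the clamp's bar, jaw and pad along jig +x, m (0 to 0.068; starts 0.012 to 0.032). The trigger drives it 0.024 m per rad (0.017 under load) once a pawl has caught a tooth (two pawls, a catch every 1.8 mm): about 9 mm for a full squeeze. A 3 N friction brake keeps its place when the trigger is let go, but pressure above that springs back.
- clamp_bar: The toothed flat steel bar (9 x 20 mm, centre 36 mm above the table) with the jaw (30 mm wide, 32 mm high) and the rubber pad it carries; its origin is the jig's when bar_slide is 0. Not to be pushed by the robot.
- pad_front (a point): Centre of the front face of the round rubber pad (27 mm across) at the bar's +x end, 36 mm above the table, at jig x = -0.010 + bar_slide - pad_squash (m). It meets the round end of the rib, which is at jig x = +45 mm when the rib is home.
- pad_squash (a joint): How far the soft rubber pad is squashed, m: 0 free, 0.0055 flat. It yields 1 mm for every 2.5 N.
- pad_face: The rubber pad itself; origin as the clamp bar's, shifted back by the squash.
- trigger (a joint): Angle of the trigger, rad: 0 let go (leaning away from the handle), 0.40 fully squeezed towards the handle; a spring returns it (1 N at the fingers let go, 2 N fully squeezed). Its hinge pin lies across the jig at jig x = -118 mm, 85 mm above the table.
- trigger_blade: The trigger: an upright blade 8 mm thick and 18 mm wide, reaching from the hinge to 158 mm above the table, in front (+x) of the handle. Origin at the hinge pin.
- trigger_front (a point): Front (+x) face of the trigger 48 mm from its hinge (132 mm above the table), the place for a finger; let go it lies at jig x = -104 mm and moves 19 mm towards the handle in a full squeeze. 1 N here gives 2 N on the bar, less spring and brake.
- handle_grip (a point): Centre of the fixed upright pistol handle (20 mm thick along jig x, 24 mm wide, top 165 mm up) at jig x = -145.5 mm, 133 mm above the table. Handle back to trigger front measures 51 mm let go, 32 mm squeezed; both can be straddled from above, the fingers closing along jig x. The cast head below is 100 mm high.
- anchor: Cast brass anchor, 120 mm, lying flat; bystander. Origin at the middle of its shank, at the underside.
- mallet: Black rubber mallet, 280 mm, lying; bystander. Origin under its handle.
- mug: Blue glazed mug of pencils, 80 mm across, pencils up to 185 mm high; bystander. Origin under its centre.
- plane: Steel block plane 160 x 46 mm; bystander. Origin under its centre.
- try_square: Try square, dark wood stock 110 mm and steel blade 190 mm, lying flat; bystander. Origin under the stock.
- glue: White glue bottle, 54 mm across, 150 mm high; bystander. Origin under its centre.
There are look-alikes about, which are no part of the job. Leave any red or turquoise look-alike of the rib alone.

How it is judged:
By the outcome, as a careful person would: the job done as asked, in the order asked, and still so for the second after the job is handed in, while the arm keeps its last pose, push and grip.
It also fails if it takes over 61 s, if anything falls off the work surface, if the arm or the gripper's body presses on something with over 40 N, if the wrist force passes 120 N, or if a joint passes its speed limit or range.

## Robot

A 7-joint arm with a two-finger parallel gripper is mounted at the origin on the work surface. World frame = base frame: x ahead of the robot, y to its left, z up, the work surface at z = 0. Lengths are in m, angles in degrees, forces in N, time in s.
With the tool pointing down it reaches from about 0.425 to 0.875 m from the base axis. Payload 4.7 kg.
Tool frame: the origin (TCP) lies midway between the tips of the shut fingers; the grasp point (between the pads) lies 19 mm behind it; z points along the fingers, y is the line along which they close (so a half turn about z gives the same grasp; the last joint's range is limited). The gripper opens to 87 mm and grips with 3 to 60 N. Pads are 19 mm wide; open, the fingers measure 117 mm over their backs; the gripper's body (75 mm by 190 mm) begins 51 mm behind the grasp point.
Start: joints at [77.298, 18.392, -4.016, 83.108, 1.295, 78.541, -3.26], TCP at [0.152, -0.632, 0.223] pointing down, gripper open.
Joint ranges: [-163.93, 163.93], [-17.29, 119.83], [-79.2, 71.16], [3.27, 140.29], [-89.18, 269.18], [5.43, 117.66], [-154.24, 154.24]. Speed limits (degrees/s): [147.25, 147.25, 180, 180, 180, 180, 180].

## Interface

Orientations are given as [roll, pitch, yaw] about the fixed x, y, z axes, in that order (R = Rz(yaw) Ry(pitch) Rx(roll)).
In Python, from cell import env gives the robot as it stands.
- The arm moves only by the tool step_arm, never from a script. Its argument "moves" is a list of rows, each an object with "dp": the shift along the tool's x, y, z in mm, a list of three; "dr": the turn, a rotation vector about the tool's x, y, z in rad, a list of three; "fingers": the closure, from 0 (fully open) to 1 (shut). In form: [{"dp": [dx, dy, dz], "dr": [ax, ay, az], "fingers": fingers}, ...]. A call has exactly 5 rows; each row shifts and turns the commanded pose from where the row before left it, along the tool's axes as they then stand; what a row does not reach is not made up. A row lasts 1/8 s, in which the tool goes at most 62.5 mm and 10.7 degrees, less where a joint would pass 70% of its speed; a pose out of reach is approached as far as the arm can. A call with a gripper value outside its range is refused whole. The fingers move at their own pace and stop on an object; "squeeze" is the grip in N (left out, the last holds). Time passes only in rows, so rows that do not move let the fingers close, or fill a call up. It gives the time, the measured TCP pose, the force, the opening and the grip force at its end, in the units of the state.
- env.get_obs(): the state, without advancing time (a new reading comes with each control period).
- env.read_camera(name): name is "scene" or "top" or "wrist"; returns the picture (384x512x3 uint8, red, green, blue); there is no depth.
- env.camera_model(name): a dict with "fx", "fy", "cx", "cy" (pixels), "R" (3x3) and "t" (3): a world point X has camera coordinates R X + t. Camera axes: x right, y down, z forward; pixel columns grow to the right and rows downward; lengths in m; the calibration is good to about 2 mm. The wrist camera is an equidistant fisheye: a pixel r from the principal point sees the ray r / f radians off the axis. A picture is of the moment at which its call begins: read the wrist's pose just before it. camera_model takes no time and is no camera call; for the wrist camera it gives the pose at the moment of the call.
- env.sign_off(): hands the job in; it is judged then, once.
The state is a dict: "time_s": time; "qpos": joint angles; "joint_velocities": joint speeds; "effort": joint torques, N m; "tool_pos": TCP position; "tool_rot": TCP orientation; "force": force on the tool from outside, world axes, zero at the start; "wrist_torque": the same for the moment, N m; "grip_width": finger opening in m; "grasp_force": force on a finger pad.
Only numpy, scipy, OpenCV 4.12 (cv2) and the standard library are available. Lean on these libraries where they do the work, as an engineer would, in place of code of your own. Each camera call takes 0.05 s, during which the arm holds its last target. There are 200 camera calls.

## Working session

There is one attempt and no reset: what is moved stays moved. The work goes in short steps, Python scripts to look and compute and a tool call to move; the robot and the scene stay as the last step left them, time stands still between calls to the robot, and variables do not carry over. Pictures are saved under pics/ and viewed, at most 10 in all, crops included, and the job is handed in when it is done.

Besides the shell and the picture viewer there is one more tool, called after "Request:" as name(argument=value, ...), one argument or row to a line, values as JSON. step_arm: Moves the arm, as the interface text tells. Its arguments: {"type":"object","properties":{"moves":{"type":"array","items":{"type":"object","properties":{"dp":{"type":"array","items":{"type":"number"}},"dr":{"type":"array","items":{"type":"number"}},"fingers":{"type":"number"}}}},"squeeze":{"type":"number"}},"required":["moves"]}

```bash
ls; mkdir -p pics
python3 - <<'E'
from cell import env
import cv2,numpy as np
for n in ("top","scene"):
    im=env.read_camera(n); cv2.imwrite(f"pics/{n}0.png",im[:,:,::-1]); m=env.camera_model(n); print(n,m)
o=env.get_obs();print(o["time_s"],o["tool_pos"],o["tool_rot"],o["grip_width"])
E
```

```text
pics
top {'fx': 351.1620315998113, 'fy': 351.1620315998113, 'cx': 254.02792685625477, 'cy': 196.77351840969322, 'R': array([[ 2.26972297e-02, -9.99732462e-01,  4.45428247e-03],
       [-9.87697485e-01, -2.31130760e-02, -1.54659185e-01],
       [ 1.54720760e-01, -8.89148541e-04, -9.87957841e-01]]), 't': array([-0.01150482,  0.57697367,  1.42075973])}
scene {'fx': 379.62174640897973, 'fy': 379.62174640897973, 'cx': 253.59940637129972, 'cy': 188.7080540562978, 'R': array([[-0.75092559,  0.66035605, -0.0063752 ],
       [ 0.45719836,  0.51288979, -0.72657671],
       [-0.47652955, -0.54851978, -0.68705577]]), 't': array([ 0.40509109, -0.16446846,  1.61243029])}
0.1 [ 0.15168232 -0.63156393  0.22156328] [-1.79902914e+02  6.15429125e-03  1.35126493e+01] 0.08711018509316724
```

View pics/top0.png

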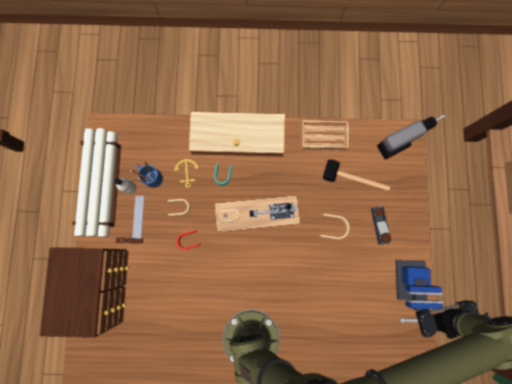

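View pics/scene0.png

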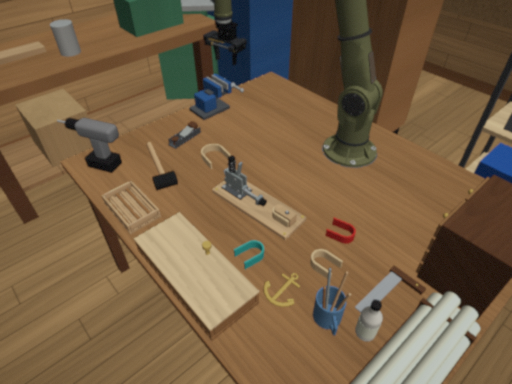

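The top view shows the small plywood rib at about (178,207), with its open end to the left. The jig spans (216–299, 213), with the clamp at the right and the form at the left. The big rib is at (336,227), and the red and turquoise look-alikes are at (188,240) and (222,174). The scene view agrees.

```bash
cat > h.py <<'E'
from cell import env
import cv2,numpy as np
from scipy.spatial.transform import Rotation as Ro
def ray(m,p,fish=False):
    x=(p[0]-m["cx"])/m["fx"];y=(p[1]-m["cy"])/m["fy"]
    if fish:
        r=np.hypot(x,y);d=np.array([np.sin(r)*x/max(r,1e-9),np.sin(r)*y/max(r,1e-9),np.cos(r)])
    else: d=np.array([x,y,1.])
    R=np.array(m["R"]);return -R.T@np.array(m["t"]),R.T@d
def plane(m,p,z,fish=False):
    c,d=ray(m,p,fish);return c+d*(z-c[2])/d[2]
def proj(m,X,fish=True):
    v=np.array(m["R"])@X+m["t"]
    if fish:
        a=np.arctan2(np.hypot(v[0],v[1]),v[2]);n=v[:2]/max(np.hypot(v[0],v[1]),1e-9)*a
    else: n=v[:2]/v[2]
    return np.array([n[0]*m["fx"]+m["cx"],n[1]*m["fy"]+m["cy"]])
def two(ma,pa,mb,pb,fa=True,fb=True):
    c,d=ray(ma,pa,fa);e,f=ray(mb,pb,fb)
    s=np.linalg.lstsq(np.c_[d,-f],e-c,rcond=None)[0]
    return (c+d*s[0]+e+f*s[1])/2, np.linalg.norm(c+d*s[0]-e-f*s[1])
def snap(name):
    m=env.camera_model("wrist");im=env.read_camera("wrist")[:,:,::-1].copy()
    cv2.imwrite(f"pics/{name}.png",im);np.save(f"pics/{name}.npy",m,allow_pickle=True);return m,im
def load(name):
    return np.load(f"pics/{name}.npy",allow_pickle=True).item(),cv2.imread(f"pics/{name}.png")
def toolmove(target,rpy=None):
    "remaining shift in tool axes mm, rotvec rad"
    o=env.get_obs();R=Ro.from_euler("xyz",o["tool_rot"],degrees=True)
    T=R if rpy is None else Ro.from_euler("xyz",rpy,degrees=True)
    return np.round(R.inv().apply(np.array(target)-o["tool_pos"])*1000,1),np.round((R.inv()*T).as_rotvec(),3)
E
python3 - <<'E'
from h import *
m=env.camera_model("top")
for n,p,z in [("rib arc",(188,207),.03),("rib end a",(168,200),.03),("rib end b",(168,214),.03),("big",(340,227),.03),("jig c1",(215,205),.018),("c2",(297,196),.018),("c3",(300,222),.018),("c4",(218,231),.018),("mug",(150,175),.1),("red",(188,240),.03),("turq",(222,174),.03)]:
    print(n,plane(m,p,z).round(3))
w=env.camera_model("wrist");print(w); o=env.get_obs();print(o["tool_pos"],o["tool_rot"])
R=Ro.from_euler("xyz",o["tool_rot"],degrees=True)
c=-np.array(w["R"]).T@w["t"];print("cam in tool",R.inv().apply(c-o["tool_pos"]),R.inv().apply(np.array(w["R"])[2]))
E
```

```text
rib arc [0.53  0.278 0.03 ]
rib end a [0.557 0.363 0.03 ]
rib end b [0.498 0.36  0.03 ]
big [ 0.46  -0.359  0.03 ]
jig c1 [0.542 0.166 0.018]
c2 [ 0.589 -0.181  0.018]
c3 [ 0.478 -0.194  0.018]
c4 [0.433 0.149 0.018]
mug [0.648 0.425 0.1  ]
red [0.392 0.271 0.03 ]
turq [0.674 0.14  0.03 ]
{'fx': 297.3186396354542, 'fy': 297.3186396354542, 'cx': 253.51757597473872, 'cy': 192.30380151802035, 'R': array([[ 0.23398271, -0.97223769, -0.0024408 ],
       [-0.93579457, -0.22589167,  0.27066857],
       [-0.26370554, -0.06104767, -0.9626695 ]]), 't': array([-0.64947555, -0.03373635,  0.39053232])}
[ 0.15168232 -0.63156393  0.22156328] [-1.79902914e+02  6.15429125e-03  1.35126493e+01]
cam in tool [ 0.07351475  0.00059143 -0.16194554] [-2.70566735e-01 -6.28406870e-04  9.62701016e-01]
```

Request:
step_arm(
  moves=[
    {"dp": [42,-24,-15],"dr": [0,0,0],"fingers": 0},
    {"dp": [42,-24,-15],"dr": [0,0,0],"fingers": 0},
    {"dp": [42,-24,-15],"dr": [0,0,0],"fingers": 0},
    {"dp": [42,-24,-15],"dr": [0,0,0],"fingers": 0},
    {"dp": [42,-24,-15],"dr": [0,0,0],"fingers": 0},
  ],
)

```text
time_s: 0.72
tool_pos: [0.3289, -0.4649, 0.2976]
tool_rot: [-180.0, 0.0, 13.5]
force: [-0.3, 0.0, 0.1]
grip_width: 0.087
grasp_force: 0.0
```

Request:
step_arm(
  moves=[
    {"dp": [42,-24,-5],"dr": [0,0,0],"fingers": 0},
    {"dp": [42,-24,-5],"dr": [0,0,0],"fingers": 0},
    {"dp": [42,-24,-5],"dr": [0,0,0],"fingers": 0},
    {"dp": [42,-24,-5],"dr": [0,0,0],"fingers": 0},
    {"dp": [42,-24,-5],"dr": [0,0,0],"fingers": 0},
  ],
)

```text
time_s: 1.35
tool_pos: [0.5049, -0.2993, 0.3223]
tool_rot: [-180.0, 0.0, 13.5]
force: [0.5, 0.0, -0.7]
grip_width: 0.0871
grasp_force: 0.0
```

Request:
step_arm(
  moves=[
    {"dp": [12,-49,0],"dr": [0,0,-0.15],"fingers": 0},
    {"dp": [19,-46,0],"dr": [0,0,-0.15],"fingers": 0},
    {"dp": [26,-43,0],"dr": [0,0,-0.15],"fingers": 0},
    {"dp": [32,-38,0],"dr": [0,0,-0.15],"fingers": 0},
    {"dp": [37,-33,0],"dr": [0,0,-0.15],"fingers": 0},
  ],
)

```text
time_s: 1.98
tool_pos: [0.5057, -0.0492, 0.3222]
tool_rot: [-180.0, 0.0, 56.8]
force: [0.6, 0.1, 0.0]
grip_width: 0.0868
grasp_force: 0.0
```

Request:
step_arm(
  moves=[
    {"dp": [42,-27,4],"dr": [0,0,-0.15],"fingers": 0},
    {"dp": [45,-21,4],"dr": [0,0,-0.15],"fingers": 0},
    {"dp": [48,-14,4],"dr": [0,0,-0.15],"fingers": 0},
    {"dp": [49,-7,4],"dr": [0,0,-0.15],"fingers": 0},
    {"dp": [50,0,4],"dr": [0,0,-0.1],"fingers": 0},
  ],
)

```text
time_s: 2.6
tool_pos: [0.5053, 0.1995, 0.3021]
tool_rot: [-180.0, 0.0, 96.8]
force: [-0.2, -0.4, 0.6]
grip_width: 0.0872
grasp_force: 0.0
```

Run:
```python
from h import *
o=env.get_obs();print(o["time_s"],o["tool_pos"],o["tool_rot"],o["qpos"])
m,im=snap("w1");print(proj(m,[.529,.31,.03]),proj(m,[.4965,.088,.05]))
```

```text
2.6 [0.50531379 0.19947783 0.30213535] [-1.79994813e+02  3.74914726e-02  9.67702876e+01] [ 21.23305619   7.58231203 -49.78993839  89.73055668   5.83523798
  85.40019553 -22.00979946]
[279.31486907  88.24827454] [239.40998635 234.66285015]
```

View pics/w1.png

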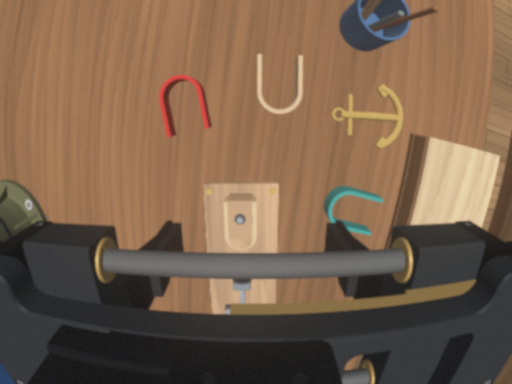

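The wrist view shows the rib U at columns 257–303, rows 54–115, with its round end towards the jig. The form and first rib are at about (239,222), with screw heads at the board corners (209,190) and (273,190). I'll take a second, shifted view to get heights.

Request:
step_arm(
  moves=[
    {"dp": [-18,28,0],"dr": [0,0,0],"fingers": 0},
    {"dp": [-18,28,0],"dr": [0,0,0],"fingers": 0},
    {"dp": [0,0,0],"dr": [0,0,0],"fingers": 0},
    {"dp": [0,0,0],"dr": [0,0,0],"fingers": 0},
    {"dp": [0,0,0],"dr": [0,0,0],"fingers": 0},
  ],
)

```text
time_s: 3.28
tool_pos: [0.5645, 0.1698, 0.3027]
tool_rot: [180.0, 0.0, 96.7]
force: [0.3, 0.8, -0.5]
grip_width: 0.0872
grasp_force: 0.0
```

Run:
```python
from h import *
m,im=snap("w2");print(proj(m,[.529,.31,.03]),proj(m,[.4965,.088,.05]))
a=cv2.imread("pics/w1.png")[20:300,140:420];b=im[20:300,100:380]
o=np.hstack([cv2.resize(a,None,fx=1.42,fy=1.42,interpolation=3),cv2.resize(b,None,fx=1.42,fy=1.42,interpolation=3)])
cv2.imwrite("pics/v1.png",o);print(o.shape)
```

```text
[240.67306631  63.62727708] [202.21120418 211.92225254]
(398, 796, 3)
```

View pics/v1.png

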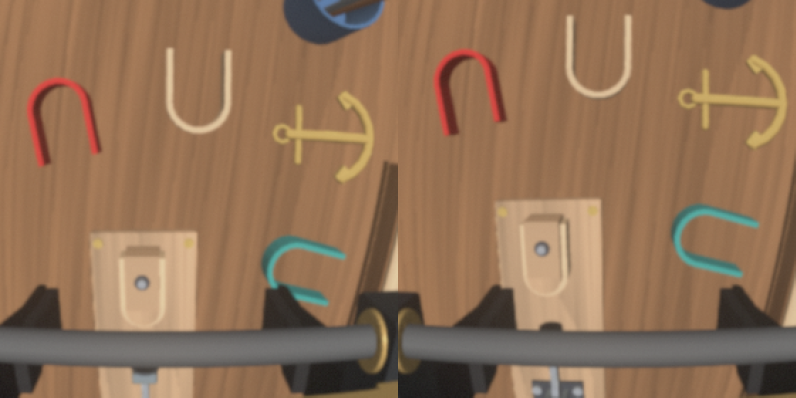

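```bash
python3 - <<'E'
from h import *
for n,box in (("w1",(20,140,230,330)),("w2",(20,130,190,290))):
    m,im=load(n); hsv=cv2.cvtColor(im,cv2.COLOR_BGR2HSV)
    r0,r1,c0,c1=box
    mask=((hsv[...,2]>170)&(hsv[...,1]<115)).astype(np.uint8);k=np.zeros_like(mask);k[r0:r1,c0:c1]=1
    nl,l,s,c=cv2.connectedComponentsWithStats(mask*k);i=1+np.argmax(s[1:,4])
    ys,xs=np.where(l==i);print(n,s[i],"centroid",c[i])
    P=np.array([plane(m,(x,y),.032,True)[:2] for x,y in zip(xs,ys)])
    np.save(f"pics/rib_{n}.npy",P)
    # direction: PCA over the legs via min-area rect
    rect=cv2.minAreaRect((P*1000).astype(np.float32));print(rect)
    # gold studs
    g=((hsv[...,0]>15)&(hsv[...,0]<30)&(hsv[...,1]>120)&(hsv[...,2]>140)).astype(np.uint8)
    nl,l,s,c=cv2.connectedComponentsWithStats(g)
    for j in range(1,nl):
        if s[j,4]>6 and 150<c[j][1]<200: print(" stud",s[j,4],c[j].round(1),plane(m,c[j],.018,True).round(4))
    print(im[222,200:280:2].tolist() if 0 else "")
E
python3 - <<'E'
from h import *
a,ia=load("w1");b,ib=load("w2")
im=np.hstack([cv2.resize(ia[170:255,195:285],None,fx=4.4,fy=4.4,interpolation=2),cv2.resize(ib[150:235,160:250],None,fx=4.4,fy=4.4,interpolation=2)])
cv2.imwrite("pics/v2.png",im);print(im.shape)
E
```

```text
w1 [257  53  47  62 790] centroid [279.25696203  86.92151899]
((529.1265258789062, 317.0455017089844), (66.27983856201172, 89.43697357177734), 6.705434799194336)

w2 [218  30  47  59 728] centroid [241.74725275  62.08379121]
((528.7105712890625, 317.2364196777344), (66.31884002685547, 87.23829650878906), 6.977829933166504)

(374, 792, 3)
```

View pics/v2.png

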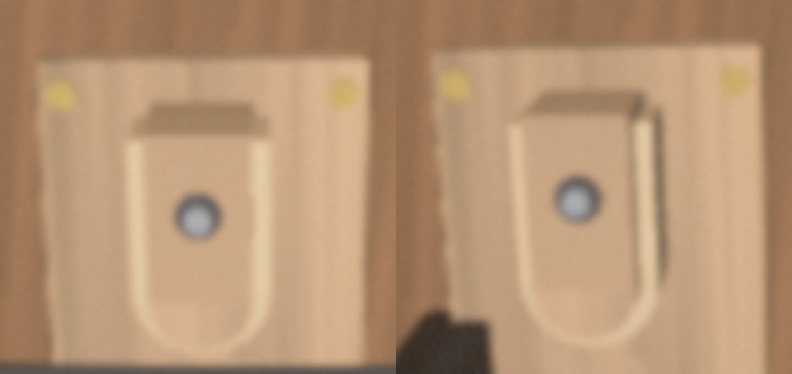

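The close-up shows the two board studs, the form bolt, the pale first-rib rim and its foremost point, all clear in both views. I'll triangulate them.

Run:
```python
from h import *
a,ia=load("w1");b,ib=load("w2")
A=lambda u,v:((u+.5)/4.4-.5+195,(v+.5)/4.4-.5+170)
B=lambda u,v:((u-396+.5)/4.4-.5+160,(v+.5)/4.4-.5+150)
pts=dict(s1=((60,95),(454,84)),s2=((343,94),(735,81)),screw=((199,216),(578,199)),nose=((201,352),(590,348)),c1=((40,58),(433,50)),c2=((369,58),(762,45)))
for n,(p,q) in pts.items():
    X,e=two(a,A(*p),b,B(*q)); z={'nose':.048,'screw':.06}.get(n,.018)
    print(n,X.round(4),"gap",round(e,4),"planes",plane(a,A(*p),z,True).round(4)[:2],plane(b,B(*q),z,True).round(4)[:2])
X,e=two(a,(279.26,86.92),b,(241.75,62.08));print("rib centroid",X,e)
for n in("w1","w2"):
    P=np.load(f"pics/rib_{n}.npy")
    # rib pose: shape fit of centre line (half ring r 29.5, legs 55) by least squares point-to-curve distance
    from scipy.optimize import least_squares
    def f(p):
        c,s=np.cos(p[2]),np.sin(p[2]);d=(P-p[:2])@np.array([[c,-s],[s,c]])
        q=np.where(d[:,0]<0,np.hypot(d[:,0],d[:,1])-.0295,np.abs(d[:,1])-.0295);return q
    r=least_squares(f,[.529,.31,np.radians(97)],loss="soft_l1",f_scale=.003);c,s=np.cos(r.x[2]),np.sin(r.x[2]);d=(P-r.x[:2])@np.array([[c,-s],[s,c]])
    print(n,r.x[:2],np.degrees(r.x[2]),"x range",d[:,0].min(),d[:,0].max(),"rms",np.sqrt(2*r.cost/len(P)))
```

```text
s1 [0.4405 0.1421 0.0205] gap 0.0001 planes [0.4402 0.1413] [0.4399 0.1416]
s2 [0.54   0.1538 0.0191] gap 0.0001 planes [0.5402 0.1536] [0.54   0.1536]
screw [0.4945 0.1175 0.0596] gap 0.0003 planes [0.4945 0.1178] [0.4944 0.1174]
nose [0.5002 0.0601 0.046 ] gap 0.0014 planes [0.5004 0.0618] [0.5002 0.0603]
c1 [0.4318 0.1538 0.0186] gap 0.001 planes [0.432  0.1541] [0.4314 0.1532]
c2 [0.5479 0.1667 0.0141] gap 0.0002 planes [0.5475 0.1677] [0.5479 0.1672]
rib centroid [0.52954351 0.31317224 0.02226246] 0.0012036129904234357
w1 [0.53002587 0.30577442] 96.34128785673397 x range -0.03342437477558029 0.05583561939704279 rms 0.002160805980044033
w2 [0.5294698  0.30585721] 96.47964658425363 x range -0.032189994629837994 0.055285595776817964 rms 0.002049477136147136
```

Request:
step_arm(
  moves=[
    {"dp": [31,-4,48],"dr": [0,0,0],"fingers": 0},
    {"dp": [31,-4,48],"dr": [0,0,0],"fingers": 0},
    {"dp": [31,-4,48],"dr": [0,0,0],"fingers": 0},
    {"dp": [30,-3,48],"dr": [0,0,0],"fingers": 0},
    {"dp": [30,-3,48],"dr": [0,0,0],"fingers": 0},
  ],
)

```text
time_s: 3.95
tool_pos: [0.5296, 0.3198, 0.0617]
tool_rot: [179.9, 0.0, 96.6]
force: [1.1, -1.2, 0.0]
grip_width: 0.0873
grasp_force: 0.0
```

Run:
```python
from h import *
print(env.get_obs()["qpos"].round(0),toolmove([.528,.3197,.008],[180,0,96.8]))
m,im=snap("w3")
for x,y in((14,32.5),(14,-32.5),(55,29.5),(55,-29.5)):
    p=np.array([.5297,.3058])+np.array([[-.1184,-.993],[.993,-.1184]])@np.array([x,y])/1000
    q=proj(m,[*p,.032]).round().astype(int);cv2.circle(im,q.tolist(),3,(0,0,255),1)
cv2.imwrite("pics/w3m.png",im)
```

```text
[  3.  29. -46.  97.  23.  64. -44.] (array([ 0.1, -1.7, 53.7]), array([ 0.001,  0.   , -0.003]))
```

View pics/w3m.png

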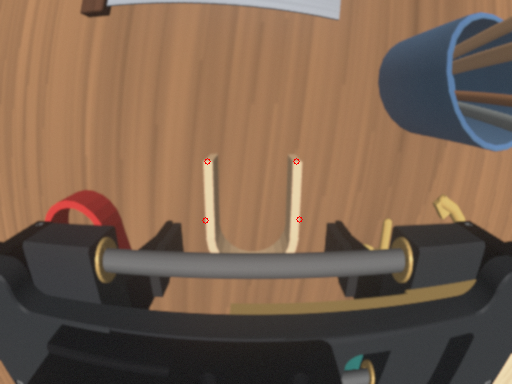

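Marks sit on the legs, so the pose is confirmed. I'll go down and grip.

Request:
step_arm(
  moves=[
    {"dp": [0,-1,25],"dr": [0,0,0],"fingers": 0},
    {"dp": [0,-0.7,20],"dr": [0,0,0],"fingers": 0},
    {"dp": [0,0,8],"dr": [0,0,0],"fingers": 0},
    {"dp": [0,0,0],"dr": [0,0,0],"fingers": 0},
    {"dp": [0,0,0],"dr": [0,0,0],"fingers": 0.4},
  ],
  squeeze=12,
)

```text
time_s: 4.62
tool_pos: [0.529, 0.3189, 0.0106]
tool_rot: [179.9, -0.0, 96.6]
force: [-0.8, 0.5, 0.2]
grip_width: 0.0826
grasp_force: 0.0
```

Request:
step_arm(
  moves=[
    {"dp": [0,0,0],"dr": [0,0,0],"fingers": 0.4},
    {"dp": [0,0,0],"dr": [0,0,0],"fingers": 0.4},
    {"dp": [0,0,0],"dr": [0,0,0],"fingers": 0.4},
    {"dp": [0,0,0],"dr": [0,0,0],"fingers": 0.4},
    {"dp": [0,0,0],"dr": [0,0,0],"fingers": 0.4},
  ],
  squeeze=12,
)

```text
time_s: 5.25
tool_pos: [0.5286, 0.3188, 0.01]
tool_rot: [180.0, 0.0, 96.6]
force: [-0.6, -0.8, 5.3]
grip_width: 0.065
grasp_force: 12.0
```

Request:
step_arm(
  moves=[
    {"dp": [0,0,-30],"dr": [0,0,0],"fingers": 0.4},
    {"dp": [0,0,-45],"dr": [0,0,0],"fingers": 0.4},
    {"dp": [-40,-10,-15],"dr": [0,0,0],"fingers": 0.4},
    {"dp": [-40,-11,0],"dr": [0,0,0],"fingers": 0.4},
    {"dp": [-40,-11,0],"dr": [0,0,0],"fingers": 0.4},
  ],
)

```text
time_s: 5.88
tool_pos: [0.5097, 0.1945, 0.0991]
tool_rot: [-180.0, 0.0, 96.6]
force: [0.8, -0.1, -0.4]
grip_width: 0.0647
grasp_force: 12.0
```

Request:
step_arm(
  moves=[
    {"dp": [-40,-10,0],"dr": [0,0,0],"fingers": 0.4},
    {"dp": [-40,-10,0],"dr": [0,0,0],"fingers": 0.4},
    {"dp": [-21,-6,0],"dr": [0,0,-0.003],"fingers": 0.4},
    {"dp": [0,0,0],"dr": [0,0,0],"fingers": 0.4},
    {"dp": [0,0,0],"dr": [0,0,0],"fingers": 0.4},
  ],
)

```text
time_s: 6.5
tool_pos: [0.496, 0.0938, 0.0994]
tool_rot: [180.0, -0.0, 96.8]
force: [-0.1, 0.2, -0.5]
grip_width: 0.0648
grasp_force: 12.0
```

Run:
```python
from h import *
d=np.array([-.1184,.993]);n=np.array([.993,.1184])
P=d*.0332+n*.5045
o=env.get_obs();print(P,o["tool_pos"],o["tool_rot"],toolmove([*P,.028],[180,0,96.8]))
m,im=snap("w4");c=im[90:290,150:350];cv2.imwrite("pics/w4c.png",cv2.resize(c,None,fx=3,fy=3,interpolation=2))
for k,X in dict(s1=(.4402,.1417,.018),s2=(.54,.1537,.018),screw=(.4945,.1176,.06)).items(): print(k,proj(m,X),(proj(m,X)-[150,90])*3)
```

```text
[0.49703762 0.0927004 ] [0.495957   0.09379152 0.09944665] [ 1.79990069e+02 -4.79297697e-02  9.68266913e+01] (array([-1.3,  0.9, 71.4]), array([ 0.   , -0.001,  0.   ]))
s1 [194.01016627 135.27898824] [132.0304988  135.83696471]
s2 [315.45926642 135.32192892] [496.37779926 135.96578675]
screw [256.11339857 182.84727957] [318.3401957  278.54183871]
```

View pics/w4c.png

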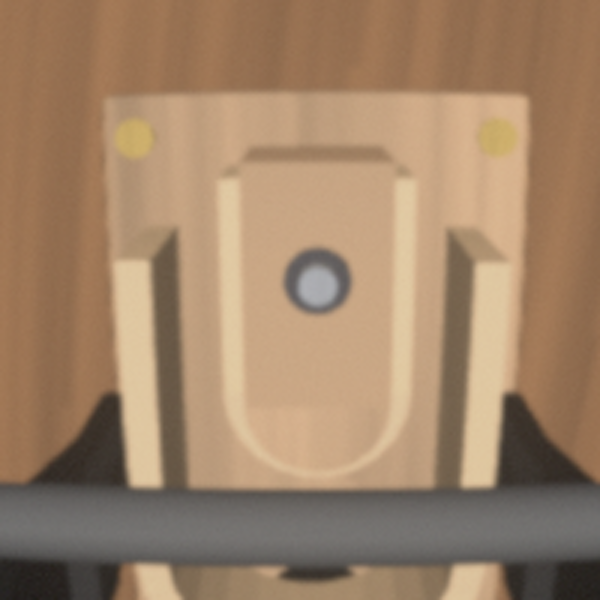

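The rib is held above the form with its round end towards the clamp, and studs and bolt lie within 1 px of prediction. I'll check the lateral centring in world coordinates.

Run:
```python
from h import *
m,im=load("w4");d=np.array([-.1184,.993]);n=np.array([.993,.1184])
f=lambda u,v:((u+.5)/3-.5+150,(v+.5)/3-.5+90)
for k,p,z in [("Lout",(115,260),.1214),("Lin",(152,259),.1214),("Rin",(474,262),.1214),("Rout",(508,262),.1214),("fL",(221,300),.048),("fR",(414,300),.048),("fL2",(224,390),.048),("fR2",(411,390),.048),("nose",(318,477),.048),("bolt",(317,283),.060),("s1",(134,138),.018),("s2",(497,137),.018),("end",(317,94),.018)]:
    X=plane(m,f(*p),z,True)[:2];print(k,"t",(X@d).round(4),"n",(X@n).round(4))
```

```text
Lout t 0.0766 n 0.471
Lin t 0.0767 n 0.4772
Rin t 0.0763 n 0.5296
Rout t 0.0763 n 0.5353
fL t 0.0501 n 0.4806
fR t 0.0501 n 0.5287
fL2 t 0.0261 n 0.4807
fR2 t 0.0262 n 0.5287
nose t 0.0014 n 0.5049
bolt t 0.0574 n 0.5044
s1 t 0.0883 n 0.4542
s2 t 0.0887 n 0.5543
end t 0.0997 n 0.5046
```

Request:
step_arm(
  moves=[
    {"dp": [-1.4,1.3,15],"dr": [0,0,0],"fingers": 0.4},
    {"dp": [0,0,15],"dr": [0,0,0],"fingers": 0.4},
    {"dp": [0,0,0],"dr": [0,0,0],"fingers": 0.4},
    {"dp": [0,0,15],"dr": [0,0,0],"fingers": 0.4},
    {"dp": [0,0,12],"dr": [0,0,0],"fingers": 0.4},
  ],
)

```text
time_s: 7.18
tool_pos: [0.4973, 0.0911, 0.0415]
tool_rot: [-180.0, 0.0, 96.8]
force: [0.2, 0.5, -0.5]
grip_width: 0.065
grasp_force: 12.0
```

Request:
step_arm(
  moves=[
    {"dp": [0,0,6],"dr": [0,0,0],"fingers": 0.4},
    {"dp": [0,0,4],"dr": [0,0,0],"fingers": 0.4},
    {"dp": [0,0,3],"dr": [0,0,0],"fingers": 0.4},
    {"dp": [0,0,0],"dr": [0,0,0],"fingers": 0.4},
    {"dp": [0,0,0],"dr": [0,0,0],"fingers": 0.4},
  ],
)

```text
time_s: 7.8
tool_pos: [0.4977, 0.0912, 0.0298]
tool_rot: [180.0, 0.0, 96.8]
force: [-0.0, 1.2, -0.3]
grip_width: 0.0651
grasp_force: 12.0
```

Request:
step_arm(
  moves=[
    {"dp": [0,0,1.3],"dr": [0,0,0],"fingers": 0.4},
    {"dp": [0,0,0],"dr": [0,0,0],"fingers": 0.4},
    {"dp": [0,0,0],"dr": [0,0,0],"fingers": 0.15},
    {"dp": [0,0,0],"dr": [0,0,0],"fingers": 0.1},
    {"dp": [0,0,0],"dr": [0,0,0],"fingers": 0.1},
  ],
)

```text
time_s: 8.43
tool_pos: [0.4975, 0.0912, 0.0283]
tool_rot: [180.0, 0.0, 96.8]
force: [-0.7, 0.9, -0.6]
grip_width: 0.0776
grasp_force: 0.0
```

Request:
step_arm(
  moves=[
    {"dp": [0,0,0],"dr": [0,0,0],"fingers": 0.1},
    {"dp": [0,0,-15],"dr": [0,0,0],"fingers": 0.1},
    {"dp": [0,0,-40],"dr": [0,0,0],"fingers": 0.1},
    {"dp": [0,0,-50],"dr": [0,0,0],"fingers": 0},
    {"dp": [0,0,-50],"dr": [0,0,0],"fingers": 0},
  ],
)

```text
time_s: 9.05
tool_pos: [0.4974, 0.0915, 0.1857]
tool_rot: [179.9, 0.0, 96.8]
force: [0.5, -0.7, 0.6]
grip_width: 0.0858
grasp_force: 0.0
```

Request:
step_arm(
  moves=[
    {"dp": [0,0,-40],"dr": [0,0,0],"fingers": 0},
    {"dp": [-33,-18,-30],"dr": [0,0,0],"fingers": 0},
    {"dp": [-33,-18,0],"dr": [0,0,0],"fingers": 0},
    {"dp": [-33,-18,0],"dr": [0,0,0],"fingers": 0},
    {"dp": [-33,-16,0],"dr": [0,0,0],"fingers": 0},
  ],
)

```text
time_s: 9.68
tool_pos: [0.4431, -0.0488, 0.2545]
tool_rot: [179.9, 0.1, 96.8]
force: [-0.5, -0.1, -0.2]
grip_width: 0.0868
grasp_force: 0.0
```

Request:
step_arm(
  moves=[
    {"dp": [0,0,0],"dr": [0,0,0.175],"fingers": 0},
    {"dp": [0,0,0],"dr": [0,0,0.175],"fingers": 0},
    {"dp": [0,0,0],"dr": [0,0,0.175],"fingers": 0},
    {"dp": [0,0,0],"dr": [0,0,0.175],"fingers": 0},
    {"dp": [0,0,0],"dr": [0,0,0.175],"fingers": 0},
  ],
)

```text
time_s: 10.3
tool_pos: [0.4436, -0.0476, 0.2542]
tool_rot: [179.9, -0.0, 46.4]
force: [-0.1, -0.3, -0.1]
grip_width: 0.0869
grasp_force: 0.0
```

Request:
step_arm(
  moves=[
    {"dp": [0,0,0],"dr": [0,0,0.175],"fingers": 0},
    {"dp": [0,0,0],"dr": [0,0,0.175],"fingers": 0},
    {"dp": [0,0,0],"dr": [0,0,0.175],"fingers": 0},
    {"dp": [0,0,0],"dr": [0,0,0.171],"fingers": 0},
    {"dp": [0,0,0],"dr": [0,0,0],"fingers": 0},
  ],
)

```text
time_s: 10.92
tool_pos: [0.4436, -0.0478, 0.254]
tool_rot: [179.9, -0.0, 6.9]
force: [-0.2, -0.3, -0.7]
grip_width: 0.0872
grasp_force: 0.0
```

Run:
```python
from h import *
o=env.get_obs();print(o["tool_pos"],o["tool_rot"],o["qpos"].round(0))
m,im=snap("w5");c=im[60:260,100:420]
d=np.array([-.1184,.993]);n=np.array([.993,.1184])
J=lambda x,y,z:np.array([*(d*(-.0494+x)+n*(.5046-y)),z])
for k,X in dict(rib_top=J(.037,0,.05),handle_top=J(-.1455,0,.165),trig=J(-.104,0,.132),pad=J(.01,0,.05)).items(): print(k,(proj(m,X)-[100,60])*2.5)
cv2.imwrite("pics/w5c.png",cv2.resize(c,None,fx=2.5,fy=2.5,interpolation=2))
```

```text
[ 0.44361273 -0.04779785  0.2540304 ] [ 1.79947705e+02 -4.57481781e-02  6.88706076e+00] [ 53.  -8. -45. 106.  -6.  80. -74.]
rib_top [206.28701027 138.42249009]
handle_top [654.20228456 147.43473903]
trig [522.36965879 139.69704384]
pad [259.51511705 136.64062744]
```

View pics/w5c.png

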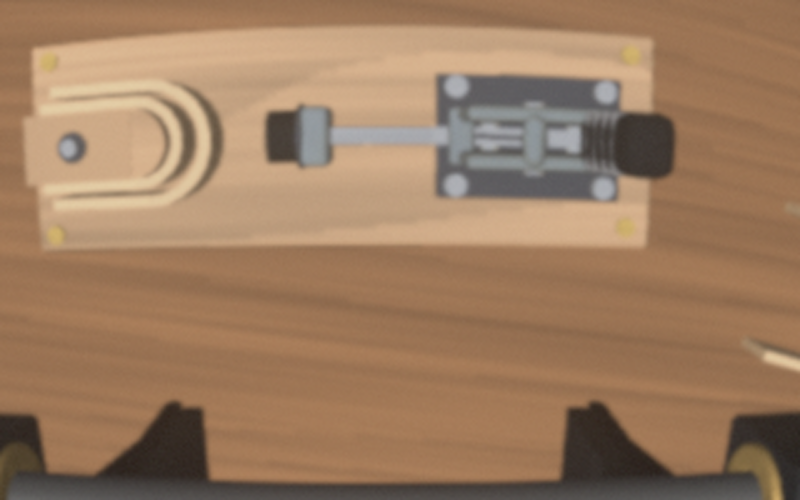

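The rib is nested around the form rib, about 8 mm short, with even gaps. The pad front is at crop column 267, the handle top spans columns 614–673, and the clamp parts are at columns 440–580. I'll check these in jig coordinates.

Run:
```python
from h import *
m,im=load("w5")
d=np.array([-.1184,.993]);n=np.array([.993,.1184])
f=lambda u,v:((u+.5)/2.5-.5+100,(v+.5)/2.5-.5+60)
for k,p,z in [("handle L",(614,145),.165),("handle R",(673,145),.165),("handle up",(644,113),.165),("handle dn",(644,177),.165),("544",(544,137),.158),("525",(525,137),.158),("580",(580,137),.158),("550",(550,137),.158),("pad",(267,137),.049),("ribfront",(212,142),.05),("s3",(631,55),.018),("s4",(626,227),.018),("s1",(49,62),.018),("s2",(56,236),.018),("form nose",(178,143),.048)]:
    X=plane(m,f(*p),z,True)[:2];print(k,"jx",(X@d+.0494).round(4),"n",(X@n).round(4))
cv2.imwrite("pics/w5d.png",cv2.resize(im[90:150,260:380],None,fx=6.5,fy=6.5,interpolation=2))
```

```text
handle L jx -0.1302 n 0.5049
handle R jx -0.1524 n 0.5062
handle up jx -0.1409 n 0.5168
handle dn jx -0.1418 n 0.4942
544 jx -0.1066 n 0.5065
525 jx -0.0998 n 0.5062
580 jx -0.1196 n 0.507
550 jx -0.1087 n 0.5065
pad jx 0.0068 n 0.5047
ribfront jx 0.0345 n 0.5031
s3 jx -0.1853 n 0.5535
s4 jx -0.1858 n 0.4575
s1 jx 0.138 n 0.554
s2 jx 0.1383 n 0.4536
form nose jx 0.0527 n 0.5033
```

View pics/w5d.png

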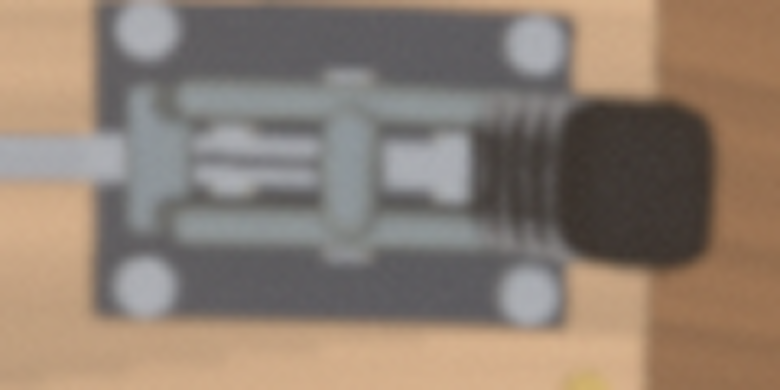

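The light crossbar at crop (534,137) is the trigger's top, centred at jig x ≈ −0.103, which matches the forward lean. The handle top is at −0.13 to −0.152 and the pad front is at about +0.007. Next I'll move over the clamp, then descend with the jaws straddling handle and trigger.

Request:
step_arm(
  moves=[
    {"dp": [24,28.5,0],"dr": [0,0,0],"fingers": 0},
    {"dp": [24,28.5,0],"dr": [0,0,0],"fingers": 0},
    {"dp": [22.7,28.5,0],"dr": [0,0,0],"fingers": 0},
    {"dp": [0,0,20],"dr": [0,0,0],"fingers": 0},
    {"dp": [0,0,20],"dr": [0,0,0],"fingers": 0},
  ],
)

```text
time_s: 11.6
tool_pos: [0.5242, -0.1249, 0.2128]
tool_rot: [-180.0, -0.0, 6.9]
force: [-0.0, 0.3, -0.3]
grip_width: 0.0869
grasp_force: 0.0
```

Run:
```python
from h import *
print(toolmove([.5239,-.1243,.113],[180,0,6.85]))
m,im=snap("w6");c=im[130:330,150:370];cv2.imwrite("pics/w6c.png",cv2.resize(c,None,fx=3,fy=3,interpolation=2))
```

```text
(array([-0.2, -0.5, 99.8]), array([-0.001, -0.   ,  0.001]))
```

View pics/w6c.png

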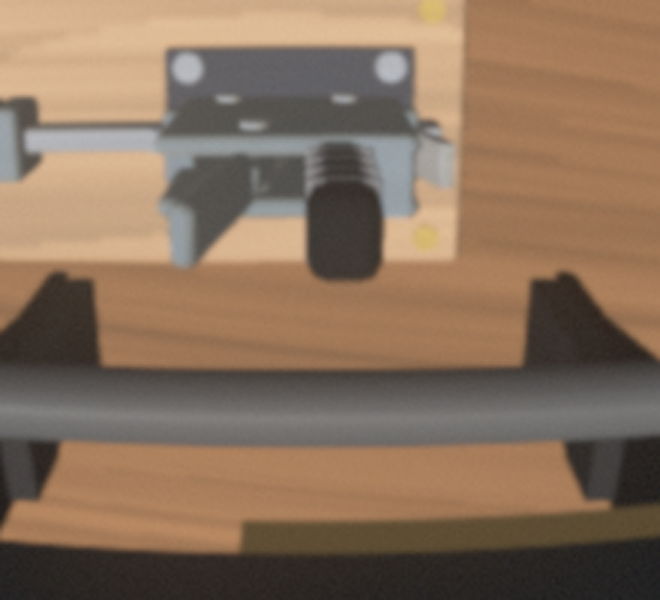

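Run:
```python
from h import *
a,_=load("w5");b,_=load("w6")
d=np.array([-.1184,.993]);n=np.array([.993,.1184])
fa=lambda u,v:((u+.5)/2.5-.5+100,(v+.5)/2.5-.5+60)
fb=lambda u,v:((u+.5)/3-.5+150,(v+.5)/3-.5+130)
# trigger top corners/centre candidates, handle top
for k,p,q in [("trig top",(458,137),(182,232)),("trig alt",(534,137),(182,232)),("handle",(644,145),(344,230))]:
    X,e=two(a,fa(*p),b,fb(*q));print(k,"jx",(X[:2]@d+.0494).round(4),"n",(X[:2]@n).round(4),"z",X[2].round(4),"gap",e.round(4))
for k,q in [("trigfront nearside",(165,205)),("trigtopfar",(175,262)),("trig right",(197,262)),("hL",(308,230)),("hR",(382,230))]:
  X=plane(b,fb(*q),.158,True)[:2];print(k,"jx",(X@d+.0494).round(4),"n",(X@n).round(4))
```

```text
trig top jx -0.0889 n 0.4987 z 0.1148 gap 0.021
trig alt jx -0.1034 n 0.5062 z 0.1567 gap 0.0004
handle jx -0.1457 n 0.5054 z 0.1528 gap 0.0001
trigfront nearside jx -0.0996 n 0.5137
trigtopfar jx -0.1015 n 0.4982
trig right jx -0.1073 n 0.4982
hL jx -0.1362 n 0.5072
hR jx -0.1552 n 0.5072
```

Both views put the trigger's top at jig x −0.1034, z 0.157, and the handle at −0.1457. That fits the description, so I'll descend.

Request:
step_arm(
  moves=[
    {"dp": [0.3,-0.5,25],"dr": [0,0,0],"fingers": 0},
    {"dp": [0,0,25],"dr": [0,0,0],"fingers": 0},
    {"dp": [0,0,20],"dr": [0,0,0],"fingers": 0},
    {"dp": [0,0,15],"dr": [0,0,0],"fingers": 0},
    {"dp": [0,0,15],"dr": [0,0,0],"fingers": 0},
  ],
)

```text
time_s: 12.28
tool_pos: [0.5243, -0.1243, 0.1128]
tool_rot: [180.0, -0.0, 6.8]
force: [0.4, -0.2, -0.4]
grip_width: 0.0875
grasp_force: 0.0
```

Request:
step_arm(
  moves=[
    {"dp": [0,4,0],"dr": [0,0,0],"fingers": 0.03},
    {"dp": [0,3,0],"dr": [0,0,0],"fingers": 0.06},
    {"dp": [0,0,0],"dr": [0,0,0],"fingers": 0.06},
    {"dp": [0,0,0],"dr": [0,0,0],"fingers": 0.06},
    {"dp": [0,0,0],"dr": [0,0,0],"fingers": 0.06},
  ],
  squeeze=5,
)

```text
time_s: 12.9
tool_pos: [0.5252, -0.1311, 0.1136]
tool_rot: [180.0, -0.0, 6.8]
force: [-1.0, 0.9, -0.0]
grip_width: 0.0816
grasp_force: 0.2
```

Request:
step_arm(
  moves=[
    {"dp": [0,0,0],"dr": [0,0,0],"fingers": 0.15},
    {"dp": [0,0,0],"dr": [0,0,0],"fingers": 0.25},
    {"dp": [0,0,0],"dr": [0,0,0],"fingers": 0.35},
    {"dp": [0,0,0],"dr": [0,0,0],"fingers": 0.45},
    {"dp": [0,0,0],"dr": [0,0,0],"fingers": 0.58},
  ],
  squeeze=5,
)

```text
time_s: 13.52
tool_pos: [0.5248, -0.1289, 0.1134]
tool_rot: [-179.8, 0.0, 6.8]
force: [-1.9, 7.5, 3.4]
grip_width: 0.0457
grasp_force: 3.5
```

Request:
step_arm(
  moves=[
    {"dp": [0,0,0],"dr": [0,0,0],"fingers": 0.58},
    {"dp": [0,0,0],"dr": [0,0,0],"fingers": 0.58},
    {"dp": [0,0,0],"dr": [0,0,0],"fingers": 0.58},
    {"dp": [0,0,0],"dr": [0,0,0],"fingers": 0.58},
    {"dp": [0,0,0],"dr": [0,0,0],"fingers": 0.58},
  ],
  squeeze=5,
)

```text
time_s: 14.15
tool_pos: [0.5246, -0.1266, 0.1134]
tool_rot: [-179.7, 0.0, 6.9]
force: [-2.4, 10.4, 5.0]
grip_width: 0.0371
grasp_force: 5.4
```

Request:
step_arm(
  moves=[
    {"dp": [0,0,0],"dr": [0,0,0],"fingers": 0.3},
    {"dp": [0,0,0],"dr": [0,0,0],"fingers": 0.05},
    {"dp": [0,0,0],"dr": [0,0,0],"fingers": 0.05},
    {"dp": [0,0,0],"dr": [0,0,0],"fingers": 0.05},
    {"dp": [0,0,0],"dr": [0,0,0],"fingers": 0.05},
  ],
  squeeze=3,
)

```text
time_s: 14.78
tool_pos: [0.5244, -0.1321, 0.1129]
tool_rot: [180.0, 0.0, 6.7]
force: [-0.0, 0.4, -0.7]
grip_width: 0.078
grasp_force: 0.2
```

Run:
```python
from h import *
m,im=snap("w7");o=env.get_obs();print(o["tool_pos"],o["grip_width"],o["force"],o["grasp_force"])
d=np.array([-.1184,.993]);n=np.array([.993,.1184])
J=lambda x,y,z:np.array([*(d*(-.0494+x)+n*(.5046-y)),z])
for k,X in dict(rib=J(.037,0,.05),pad=J(.016,0,.049)).items(): print(k,proj(m,X))
t=env.camera_model("top");s=env.camera_model("scene")
for k,X in dict(rib=J(.037,0,.05),pad=J(.016,0,.049)).items(): print(k,proj(t,X,False),proj(s,X,False))
S=env.read_camera("scene")[:,:,::-1];cv2.imwrite("pics/s7.png",S)
c=cv2.resize(im[60:330,0:300],None,fx=1.6,fy=1.6);e=cv2.resize(S[150:240,210:310],None,fx=3.2,fy=4.8,interpolation=2)
cv2.imwrite("pics/v7.png",np.hstack([c,e[:432]]));print(c.shape,e.shape)
```

```text
[ 0.52443731 -0.1318847   0.11293001] 0.0796233868645872 [-0.53268742  0.65780654 -0.29518915] 0.19511368533130735
rib [ 59.08630111 203.69072327]
pad [ 76.98115689 203.66730535]
rib [242.56673531 214.17102401] [270.5841772  204.11993972]
pad [247.63754228 213.71390912] [265.96036832 201.45931635]
(432, 480, 3) (432, 320, 3)
```

View pics/v7.png

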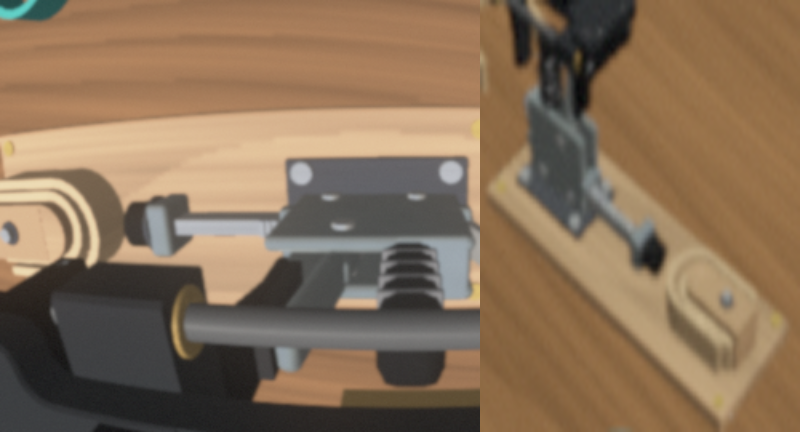

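The wrist view shows the pad front at pixel (78,199), so the bar has advanced about 9 mm. The gap to the rib is still clear, and the trigger sits between the fingers. The external force was about twice the pad reading, because only one finger bears, so I'll pump with the smallest squeeze.

Request:
step_arm(
  moves=[
    {"dp": [0,0,0],"dr": [0,0,0],"fingers": 0.15},
    {"dp": [0,0,0],"dr": [0,0,0],"fingers": 0.25},
    {"dp": [0,0,0],"dr": [0,0,0],"fingers": 0.35},
    {"dp": [0,0,0],"dr": [0,0,0],"fingers": 0.45},
    {"dp": [0,0,0],"dr": [0,0,0],"fingers": 0.58},
  ],
  squeeze=3,
)

```text
time_s: 15.5
tool_pos: [0.5249, -0.129, 0.1135]
tool_rot: [-179.8, 0.0, 6.8]
force: [-1.5, 5.9, 4.8]
grip_width: 0.0471
grasp_force: 3.2
```

Request:
step_arm(
  moves=[
    {"dp": [0,0,0],"dr": [0,0,0],"fingers": 0.58},
    {"dp": [0,0,0],"dr": [0,0,0],"fingers": 0.58},
    {"dp": [0,0,0],"dr": [0,0,0],"fingers": 0.58},
    {"dp": [0,0,0],"dr": [0,0,0],"fingers": 0.58},
    {"dp": [0,0,0],"dr": [0,0,0],"fingers": 0.58},
  ],
  squeeze=3,
)

```text
time_s: 16.12
tool_pos: [0.5248, -0.1288, 0.1135]
tool_rot: [-179.8, 0.0, 6.8]
force: [-2.2, 6.6, 4.9]
grip_width: 0.0419
grasp_force: 3.3
```

```bash
cat >> h.py <<'E'
d=np.array([-.1184,.993]);n=np.array([.993,.1184])
J=lambda x,y,z:np.array([*(d*(-.0494+x)+n*(.5046-y)),z])
def scan(name,z=.036,y=0.,old=None,img=True):
    "grey values resampled along jig x at height z, offset y toward the camera"
    m,im=load(name) if old else snap(name)
    xs=np.arange(-.02,.06,.0005);P=np.array([proj(m,J(x,y,z)) for x in xs]).astype(np.float32)
    v=cv2.remap(im,P[:,0][None],P[:,1][None],cv2.INTER_LINEAR)[0].astype(int)
    return xs,v
E
python3 - <<'E'
from h import *
print(env.get_obs()["force"])
for nm,old in(("w7",1),("w8",None)):
    xs,v=scan(nm,z=.049,old=old)
    print(nm,[(round(x*1000),*map(int,c)) for x,c in zip(xs[::3],v[::3])])
E
```

```text
[-2.16764579  6.59289402  4.89568351]
w7 [(-20, 161, 158, 157), (-18, 109, 109, 111), (-17, 81, 86, 89), (-15, 96, 100, 102), (-14, 123, 125, 123), (-12, 151, 150, 145), (-11, 167, 164, 156), (-9, 172, 167, 159), (-8, 172, 167, 159), (-6, 173, 166, 158), (-5, 172, 166, 158), (-3, 163, 158, 150), (-2, 127, 125, 120), (0, 99, 98, 98), (1, 97, 95, 96), (3, 81, 80, 84), (4, 62, 65, 71), (6, 58, 62, 69), (7, 60, 64, 70), (9, 58, 62, 68), (10, 57, 63, 68), (12, 57, 60, 67), (13, 58, 62, 69), (15, 60, 66, 75), (16, 67, 79, 92), (18, 73, 91, 107), (19, 75, 94, 111), (21, 76, 94, 112), (22, 75, 94, 111), (24, 74, 93, 110), (25, 73, 91, 108), (27, 73, 91, 108), (28, 72, 91, 107), (30, 72, 91, 108), (31, 72, 90, 107), (33, 74, 92, 109), (34, 78, 98, 115), (36, 112, 139, 162), (37, 152, 189, 213), (39, 172, 211, 231), (40, 173, 213, 232), (42, 156, 192, 218), (43, 112, 138, 161), (45, 80, 100, 118), (46, 74, 93, 110), (48, 82, 102, 120), (49, 110, 137, 159), (51, 150, 186, 210), (52, 173, 212, 232), (54, 175, 215, 234), (55, 158, 195, 220), (57, 116, 144, 169), (58, 81, 101, 121), (60, 67, 86, 1
[... 388 characters left out ...]
, 101, 99, 102), (9, 100, 98, 100), (10, 80, 81, 85), (12, 65, 69, 76), (13, 61, 66, 73), (15, 61, 66, 74), (16, 63, 67, 75), (18, 61, 65, 74), (19, 61, 66, 74), (21, 62, 68, 76), (22, 65, 74, 84), (24, 71, 86, 101), (25, 77, 95, 112), (27, 77, 96, 114), (28, 76, 95, 114), (30, 77, 96, 115), (31, 76, 97, 114), (33, 77, 97, 115), (34, 84, 105, 124), (36, 115, 143, 166), (37, 163, 201, 223), (39, 183, 221, 238), (40, 181, 220, 237), (42, 161, 199, 222), (43, 121, 150, 175), (45, 87, 110, 130), (46, 79, 99, 116), (48, 82, 104, 123), (49, 113, 141, 164), (51, 155, 191, 216), (52, 179, 218, 236), (54, 183, 221, 239), (55, 170, 208, 230), (57, 127, 157, 183), (58, 84, 105, 127), (60, 72, 90, 111)]
```

Request:
step_arm(
  moves=[
    {"dp": [0,0,0],"dr": [0,0,0],"fingers": 0.3},
    {"dp": [0,0,0],"dr": [0,0,0],"fingers": 0.05},
    {"dp": [0,0,0],"dr": [0,0,0],"fingers": 0.05},
    {"dp": [0,0,0],"dr": [0,0,0],"fingers": 0.05},
    {"dp": [0,0,0],"dr": [0,0,0],"fingers": 0.05},
  ],
  squeeze=4,
)

```text
time_s: 16.8
tool_pos: [0.5246, -0.1319, 0.113]
tool_rot: [180.0, 0.0, 6.7]
force: [-1.0, 0.4, 0.6]
grip_width: 0.0796
grasp_force: 0.2
```

Request:
step_arm(
  moves=[
    {"dp": [0,0,0],"dr": [0,0,0],"fingers": 0.15},
    {"dp": [0,0,0],"dr": [0,0,0],"fingers": 0.25},
    {"dp": [0,0,0],"dr": [0,0,0],"fingers": 0.35},
    {"dp": [0,0,0],"dr": [0,0,0],"fingers": 0.45},
    {"dp": [0,0,0],"dr": [0,0,0],"fingers": 0.58},
  ],
  squeeze=4,
)

```text
time_s: 17.42
tool_pos: [0.5248, -0.1286, 0.1135]
tool_rot: [-179.8, 0.0, 6.8]
force: [-1.8, 6.7, 4.4]
grip_width: 0.0453
grasp_force: 3.4
```

Request:
step_arm(
  moves=[
    {"dp": [0,0,0],"dr": [0,0,0],"fingers": 0.58},
    {"dp": [0,0,0],"dr": [0,0,0],"fingers": 0.58},
    {"dp": [0,0,0],"dr": [0,0,0],"fingers": 0.58},
    {"dp": [0,0,0],"dr": [0,0,0],"fingers": 0.58},
    {"dp": [0,0,0],"dr": [0,0,0],"fingers": 0.58},
  ],
  squeeze=4,
)

```text
time_s: 18.05
tool_pos: [0.5247, -0.1274, 0.1134]
tool_rot: [-179.8, 0.0, 6.9]
force: [-2.4, 7.8, 5.1]
grip_width: 0.0389
grasp_force: 4.4
```

```bash
cat >> h.py <<'E'
def edges(name,old=None):
    xs,v=scan(name,z=.049,old=old);g=v.sum(1)/3.;r=v[:,2]*1.;xs=xs*1000
    def cross(a,lo,hi,th,up):
        for i in range(len(xs)-1):
            if lo<=xs[i]<=hi and ((a[i]<th<=a[i+1]) if up else (a[i]>th>=a[i+1])): return round(xs[i]+(th-a[i])/(a[i+1]-a[i])*.5,2)
    rib=cross(r,28,52,170,True);ribi=cross(r,rib+2,54,170,False) if rib else None
    fx=cross(r,(ribi or 40),57,170,True)
    # jaw front edge: last bright-to-dark crossing ahead of the pad with blue high
    b=v[:,0]*1.;jaw=[xs[i]+(b[i]-120)/(b[i]-b[i+1])*.5 for i in range(len(xs)-1) if b[i]>120>=b[i+1] and xs[i]<(rib or 60)-8]
    jaw=round(max(jaw),2) if jaw else None
    pad=cross(r,(jaw or 0)+8,45,90,True)
    return dict(jaw=jaw,pad=pad,rib=rib,rib_in=ribi,fixed=fx)
E
python3 - <<'E'
from h import *
for a,b in(("w7",1),("w8",1),("w9",None)):print(a,edges(a,b))
E
```

```text
w7 {'jaw': np.float64(-1.73), 'pad': np.float64(15.83), 'rib': np.float64(35.71), 'rib_in': np.float64(42.8), 'fixed': np.float64(49.31)}
w8 {'jaw': np.float64(5.67), 'pad': np.float64(22.58), 'rib': np.float64(35.6), 'rib_in': np.float64(43.11), 'fixed': np.float64(49.14)}
w9 {'jaw': np.float64(11.47), 'pad': np.float64(28.0), 'rib': np.float64(35.52), 'rib_in': np.float64(43.02), 'fixed': np.float64(49.13)}
```

Request:
step_arm(
  moves=[
    {"dp": [0,0,0],"dr": [0,0,0],"fingers": 0.3},
    {"dp": [0,0,0],"dr": [0,0,0],"fingers": 0.03},
    {"dp": [0,0,0],"dr": [0,0,0],"fingers": 0.03},
    {"dp": [0,0,0],"dr": [0,0,0],"fingers": 0.03},
    {"dp": [0,0,0],"dr": [0,0,0],"fingers": 0.03},
  ],
  squeeze=4,
)

```text
time_s: 18.73
tool_pos: [0.5246, -0.132, 0.113]
tool_rot: [180.0, 0.0, 6.7]
force: [-0.8, -0.0, -0.4]
grip_width: 0.0796
grasp_force: 0.2
```

Request:
step_arm(
  moves=[
    {"dp": [0,0,0],"dr": [0,0,0],"fingers": 0.15},
    {"dp": [0,0,0],"dr": [0,0,0],"fingers": 0.25},
    {"dp": [0,0,0],"dr": [0,0,0],"fingers": 0.35},
    {"dp": [0,0,0],"dr": [0,0,0],"fingers": 0.45},
    {"dp": [0,0,0],"dr": [0,0,0],"fingers": 0.58},
  ],
  squeeze=4,
)

```text
time_s: 19.35
tool_pos: [0.5248, -0.1286, 0.1135]
tool_rot: [-179.8, 0.0, 6.8]
force: [-3.1, 6.5, 3.8]
grip_width: 0.0455
grasp_force: 3.4
```

Request:
step_arm(
  moves=[
    {"dp": [0,0,0],"dr": [0,0,0],"fingers": 0.58},
    {"dp": [0,0,0],"dr": [0,0,0],"fingers": 0.58},
    {"dp": [0,0,0],"dr": [0,0,0],"fingers": 0.58},
    {"dp": [0,0,0],"dr": [0,0,0],"fingers": 0.58},
    {"dp": [0,0,0],"dr": [0,0,0],"fingers": 0.58},
  ],
  squeeze=4,
)

```text
time_s: 19.98
tool_pos: [0.5247, -0.1274, 0.1134]
tool_rot: [-179.8, 0.0, 6.9]
force: [-2.7, 7.6, 4.2]
grip_width: 0.0386
grasp_force: 4.3
```

Run:
```python
from h import *
print(edges("w10"))
```

```text
{'jaw': np.float64(16.81), 'pad': np.float64(33.13), 'rib': np.float64(35.65), 'rib_in': np.float64(43.02), 'fixed': np.float64(49.11)}
```

Request:
step_arm(
  moves=[
    {"dp": [0,0,0],"dr": [0,0,0],"fingers": 0.3},
    {"dp": [0,0,0],"dr": [0,0,0],"fingers": 0},
    {"dp": [0,0,0],"dr": [0,0,0],"fingers": 0},
    {"dp": [0,0,0],"dr": [0,0,0],"fingers": 0},
    {"dp": [0,0,0],"dr": [0,0,0],"fingers": 0},
  ],
  squeeze=3.3,
)

```text
time_s: 20.65
tool_pos: [0.5246, -0.1319, 0.113]
tool_rot: [180.0, 0.0, 6.7]
force: [0.1, 0.0, -0.3]
grip_width: 0.0813
grasp_force: 0.2
```

Request:
step_arm(
  moves=[
    {"dp": [0,0,0],"dr": [0,0,0],"fingers": 0},
    {"dp": [0,0,0],"dr": [0,0,0],"fingers": 0},
    {"dp": [0,0,0],"dr": [0,0,0],"fingers": 0.15},
    {"dp": [0,0,0],"dr": [0,0,0],"fingers": 0.25},
    {"dp": [0,0,0],"dr": [0,0,0],"fingers": 0.35},
  ],
  squeeze=3.3,
)

```text
time_s: 21.28
tool_pos: [0.525, -0.1305, 0.1134]
tool_rot: [-180.0, -0.0, 6.8]
force: [-1.0, 1.4, 0.8]
grip_width: 0.0646
grasp_force: 1.0
```

Request:
step_arm(
  moves=[
    {"dp": [0,0,0],"dr": [0,0,0],"fingers": 0.4},
    {"dp": [0,0,0],"dr": [0,0,0],"fingers": 0.45},
    {"dp": [0,0,0],"dr": [0,0,0],"fingers": 0.5},
    {"dp": [0,0,0],"dr": [0,0,0],"fingers": 0.54},
    {"dp": [0,0,0],"dr": [0,0,0],"fingers": 0.58},
  ],
  squeeze=3.3,
)

```text
time_s: 21.9
tool_pos: [0.5249, -0.1285, 0.1135]
tool_rot: [-179.8, 0.0, 6.8]
force: [-2.7, 7.1, 3.6]
grip_width: 0.0412
grasp_force: 3.6
```

Request:
step_arm(
  moves=[
    {"dp": [0,0,0],"dr": [0,0,0],"fingers": 0.58},
    {"dp": [0,0,0],"dr": [0,0,0],"fingers": 0.58},
    {"dp": [0,0,0],"dr": [0,0,0],"fingers": 0.58},
    {"dp": [0,0,0],"dr": [0,0,0],"fingers": 0.58},
    {"dp": [0,0,0],"dr": [0,0,0],"fingers": 0.58},
  ],
  squeeze=3.3,
)

```text
time_s: 22.52
tool_pos: [0.5249, -0.1284, 0.1135]
tool_rot: [-179.8, 0.0, 6.8]
force: [-0.9, 6.5, 4.4]
grip_width: 0.0415
grasp_force: 3.6
```

Run:
```python
from h import *
print(edges("w11"))
```

```text
{'jaw': np.float64(24.13), 'pad': np.float64(38.93), 'rib': np.float64(40.85), 'rib_in': None, 'fixed': np.float64(40.85)}
```

Request:
step_arm(
  moves=[
    {"dp": [0,0,0],"dr": [0,0,0],"fingers": 0.3},
    {"dp": [0,0,0],"dr": [0,0,0],"fingers": 0},
    {"dp": [0,0,0],"dr": [0,0,0],"fingers": 0},
    {"dp": [0,0,0],"dr": [0,0,0],"fingers": 0},
    {"dp": [0,0,0],"dr": [0,0,0],"fingers": 0},
  ],
  squeeze=3,
)

```text
time_s: 23.2
tool_pos: [0.5245, -0.1319, 0.1129]
tool_rot: [180.0, 0.0, 6.7]
force: [0.8, 0.5, -0.3]
grip_width: 0.0826
grasp_force: 0.2
```

Request:
step_arm(
  moves=[
    {"dp": [0,0,0],"dr": [0,0,0],"fingers": 0},
    {"dp": [0,0,0],"dr": [0,0,0],"fingers": 0},
    {"dp": [0,0,0],"dr": [0,0,0],"fingers": 0.15},
    {"dp": [0,0,0],"dr": [0,0,0],"fingers": 0.2},
    {"dp": [0,0,0],"dr": [0,0,0],"fingers": 0.25},
  ],
  squeeze=3,
)

```text
time_s: 23.82
tool_pos: [0.525, -0.1305, 0.1134]
tool_rot: [-180.0, -0.0, 6.8]
force: [-0.9, 1.5, 1.2]
grip_width: 0.0685
grasp_force: 1.1
```

Request:
step_arm(
  moves=[
    {"dp": [0,0,0],"dr": [0,0,0],"fingers": 0.28},
    {"dp": [0,0,0],"dr": [0,0,0],"fingers": 0.31},
    {"dp": [0,0,0],"dr": [0,0,0],"fingers": 0.34},
    {"dp": [0,0,0],"dr": [0,0,0],"fingers": 0.36},
    {"dp": [0,0,0],"dr": [0,0,0],"fingers": 0.36},
  ],
  squeeze=3,
)

```text
time_s: 24.45
tool_pos: [0.5249, -0.1301, 0.1133]
tool_rot: [-179.9, -0.0, 6.8]
force: [-0.1, 3.7, 2.9]
grip_width: 0.0562
grasp_force: 2.5
```

Run:
```python
from h import *
print(edges("w12"))
for w in("w11","w12"):
    xs,v=scan(w,z=.049,old=1);print(w,[(round(float(x)*1000,1),int(c[2])) for x,c in zip(xs,v) if .036<x<.058])
```

```text
{'jaw': np.float64(26.85), 'pad': np.float64(41.75), 'rib': np.float64(43.69), 'rib_in': None, 'fixed': np.float64(43.69)}
w11 [(36.0, 76), (36.5, 76), (37.0, 76), (37.5, 76), (38.0, 80), (38.5, 84), (39.0, 91), (39.5, 110), (40.0, 126), (40.5, 151), (41.0, 178), (41.5, 202), (42.0, 215), (42.5, 227), (43.0, 234), (43.5, 236), (44.0, 238), (44.5, 238), (45.0, 238), (45.5, 235), (46.0, 231), (46.5, 226), (47.0, 212), (47.5, 197), (48.0, 184), (48.5, 181), (49.0, 178), (49.5, 188), (50.0, 204), (50.5, 220), (51.0, 226), (51.5, 232), (52.0, 237), (52.5, 238), (53.0, 239), (53.5, 238), (54.0, 236), (54.5, 234), (55.0, 225), (55.5, 216), (56.0, 203), (56.5, 182), (57.0, 160), (57.5, 146)]
w12 [(36.0, 73), (36.5, 73), (37.0, 73), (37.5, 73), (38.0, 72), (38.5, 73), (39.0, 73), (39.5, 74), (40.0, 74), (40.5, 75), (41.0, 80), (41.5, 85), (42.0, 95), (42.5, 117), (43.0, 136), (43.5, 160), (44.0, 187), (44.5, 209), (45.0, 218), (45.5, 228), (46.0, 233), (46.5, 235), (47.0, 238), (47.5, 238), (48.0, 238), (48.5, 238), (49.0, 238), (49.5, 238), (50.0, 238), (50.5, 238), (51.0, 238), (51.5, 238), (52.0, 238), (52.5, 238), (53.0, 237), (53.5, 237), (54.0, 234), (54.5, 230), (55.0, 227), (55.5, 210), (56.0, 194), (56.5, 177), (57.0, 157), (57.5, 137)]
```

The rib is now home: its rim has merged with the fixed rib's (outer edge 43.7, no gap) and the pad is touching but unsquashed. I'll keep squeezing this stroke in small steps.

Request:
step_arm(
  moves=[
    {"dp": [0,0,0],"dr": [0,0,0],"fingers": 0.4},
    {"dp": [0,0,0],"dr": [0,0,0],"fingers": 0.44},
    {"dp": [0,0,0],"dr": [0,0,0],"fingers": 0.47},
    {"dp": [0,0,0],"dr": [0,0,0],"fingers": 0.47},
    {"dp": [0,0,0],"dr": [0,0,0],"fingers": 0.47},
  ],
  squeeze=3.5,
)

```text
time_s: 25.12
tool_pos: [0.5248, -0.1292, 0.1134]
tool_rot: [-179.9, 0.0, 6.8]
force: [-1.3, 7.2, 4.5]
grip_width: 0.0483
grasp_force: 3.7
```

Run:
```python
from h import *
print(edges("w13"))
```

```text
{'jaw': np.float64(28.89), 'pad': np.float64(43.09), 'rib': np.float64(44.98), 'rib_in': None, 'fixed': np.float64(44.98)}
```

Run:
```python
from h import *
for w in("w10","w11","w12","w13"):
    xs,v=scan(w,z=.049,old=1);g=v[:,2];print(w,[int(c) for x,c in zip(xs,g) if .0355<x<.0585])
    xs,v=scan(w,z=.049,y=.008,old=1);print("  y+8",[int(c) for x,c in zip(xs,v[:,2]) if .0355<x<.0585])
```

```text
w10 [163, 187, 206, 218, 231, 234, 237, 238, 238, 238, 235, 231, 222, 206, 189, 171, 150, 134, 126, 119, 116, 116, 116, 120, 123, 133, 150, 166, 185, 204, 220, 227, 234, 237, 238, 239, 238, 236, 233, 226, 219, 203, 182, 163, 146, 130]
  y+8 [138, 157, 177, 195, 211, 227, 233, 236, 238, 239, 239, 237, 235, 231, 221, 212, 194, 175, 155, 144, 134, 127, 125, 122, 122, 123, 125, 132, 138, 154, 172, 190, 205, 220, 230, 234, 237, 238, 239, 239, 237, 235, 231, 224, 217, 200]
w11 [75, 76, 76, 76, 76, 80, 84, 91, 110, 126, 151, 178, 202, 215, 227, 234, 236, 238, 238, 238, 235, 231, 226, 212, 197, 184, 181, 178, 188, 204, 220, 226, 232, 237, 238, 239, 238, 236, 234, 225, 216, 203, 182, 160, 146, 132]
  y+8 [84, 86, 88, 91, 94, 97, 102, 110, 119, 133, 148, 166, 188, 209, 219, 228, 235, 237, 239, 239, 239, 238, 235, 232, 223, 209, 197, 183, 169, 165, 176, 187, 202, 217, 230, 233, 236, 238, 239, 239, 237, 235, 232, 223, 213, 199]
w12 [74, 73, 73, 73, 73, 72, 73, 73, 74, 74, 75, 80, 85, 95, 117, 136, 160, 187, 209, 218, 228, 233, 235, 238, 238, 238, 238, 238, 238, 238, 238, 238, 238, 238, 238, 237, 237, 234, 230, 227, 210, 194, 177, 157, 137, 125]
  y+8 [77, 77, 77, 77, 78, 80, 81, 84, 87, 91, 96, 101, 107, 113, 121, 137, 153, 173, 193, 214, 222, 229, 234, 236, 237, 237, 237, 237, 236, 235, 234, 233, 231, 232, 234, 235, 236, 237, 237, 237, 237, 234, 230, 227, 211, 195]
w13 [75, 74, 74, 74, 74, 75, 75, 75, 75, 74, 74, 75, 76, 78, 83, 87, 104, 124, 144, 171, 196, 211, 223, 233, 235, 237, 238, 239, 239, 239, 239, 239, 239, 239, 239, 238, 238, 235, 232, 226, 211, 198, 181, 161, 140, 128]
  y+8 [77, 76, 77, 77, 77, 78, 78, 79, 80, 82, 85, 88, 93, 98, 103, 109, 114, 126, 141, 156, 176, 198, 213, 222, 231, 234, 236, 238, 238, 239, 239, 238, 238, 238, 239, 239, 239, 239, 239, 238, 237, 234, 230, 223, 208, 191]
```

Request:
step_arm(
  moves=[
    {"dp": [0,0,0],"dr": [0,0,0],"fingers": 0.5},
    {"dp": [0,0,0],"dr": [0,0,0],"fingers": 0.53},
    {"dp": [0,0,0],"dr": [0,0,0],"fingers": 0.56},
    {"dp": [0,0,0],"dr": [0,0,0],"fingers": 0.58},
    {"dp": [0,0,0],"dr": [0,0,0],"fingers": 0.58},
  ],
  squeeze=3.7,
)

```text
time_s: 25.8
tool_pos: [0.5248, -0.1289, 0.1134]
tool_rot: [-179.9, 0.0, 6.8]
force: [-0.9, 8.0, 4.0]
grip_width: 0.0468
grasp_force: 3.9
```

Run:
```python
from h import *
print(edges("w14"),env.get_obs()["force"],env.get_obs()["grip_width"])
```

```text
{'jaw': np.float64(29.08), 'pad': np.float64(43.17), 'rib': np.float64(45.06), 'rib_in': None, 'fixed': np.float64(45.06)} [-1.00077633  7.11704991  3.89355594] 0.04684508529135213
```

The pad is only lightly loaded (about 0.9 mm) and this stroke is nearly used up. I'll let go and re-squeeze in small steps, which gives travel in reserve.

Request:
step_arm(
  moves=[
    {"dp": [0,0,0],"dr": [0,0,0],"fingers": 0.3},
    {"dp": [0,0,0],"dr": [0,0,0],"fingers": 0},
    {"dp": [0,0,0],"dr": [0,0,0],"fingers": 0},
    {"dp": [0,0,0],"dr": [0,0,0],"fingers": 0},
    {"dp": [0,0,0],"dr": [0,0,0],"fingers": 0},
  ],
  squeeze=3,
)

```text
time_s: 26.48
tool_pos: [0.5245, -0.1318, 0.113]
tool_rot: [180.0, 0.0, 6.7]
force: [-0.8, 0.4, -0.9]
grip_width: 0.0849
grasp_force: 0.2
```

Request:
step_arm(
  moves=[
    {"dp": [0,0,0],"dr": [0,0,0],"fingers": 0},
    {"dp": [0,0,0],"dr": [0,0,0],"fingers": 0},
    {"dp": [0,0,0],"dr": [0,0,0],"fingers": 0.1},
    {"dp": [0,0,0],"dr": [0,0,0],"fingers": 0.2},
    {"dp": [0,0,0],"dr": [0,0,0],"fingers": 0.2},
  ],
  squeeze=3,
)

```text
time_s: 27.1
tool_pos: [0.525, -0.1301, 0.1134]
tool_rot: [-179.9, -0.0, 6.8]
force: [-1.5, 3.9, 1.7]
grip_width: 0.0713
grasp_force: 1.6
```

Run:
```python
from h import *
print(edges("w15"),env.get_obs()["force"],env.get_obs()["grip_width"])
```

```text
{'jaw': np.float64(29.23), 'pad': np.float64(43.28), 'rib': np.float64(45.13), 'rib_in': None, 'fixed': np.float64(45.13)} [-0.7028276   2.68024669  3.17330224] 0.07077935540532791
```

Request:
step_arm(
  moves=[
    {"dp": [0,0,0],"dr": [0,0,0],"fingers": 0.23},
    {"dp": [0,0,0],"dr": [0,0,0],"fingers": 0.26},
    {"dp": [0,0,0],"dr": [0,0,0],"fingers": 0.28},
    {"dp": [0,0,0],"dr": [0,0,0],"fingers": 0.28},
    {"dp": [0,0,0],"dr": [0,0,0],"fingers": 0.28},
  ],
  squeeze=3,
)

```text
time_s: 27.78
tool_pos: [0.5251, -0.131, 0.1134]
tool_rot: [-180.0, -0.0, 6.8]
force: [0.6, 4.0, 2.7]
grip_width: 0.0631
grasp_force: 2.1
```

Run:
```python
from h import *
print(edges("w16"),env.get_obs()["force"],env.get_obs()["grip_width"])
```

```text
{'jaw': np.float64(30.56), 'pad': np.float64(43.15), 'rib': np.float64(45.06), 'rib_in': None, 'fixed': np.float64(45.06)} [-0.23021167  4.08903257  2.8302889 ] 0.06282039595195466
```

Request:
step_arm(
  moves=[
    {"dp": [0,0,0],"dr": [0,0,0],"fingers": 0.29},
    {"dp": [0,0,0],"dr": [0,0,0],"fingers": 0.3},
    {"dp": [0,0,0],"dr": [0,0,0],"fingers": 0.305},
    {"dp": [0,0,0],"dr": [0,0,0],"fingers": 0.305},
    {"dp": [0,0,0],"dr": [0,0,0],"fingers": 0.305},
  ],
  squeeze=3.5,
)

```text
time_s: 28.45
tool_pos: [0.525, -0.1311, 0.1133]
tool_rot: [180.0, -0.0, 6.8]
force: [0.6, 4.4, 2.9]
grip_width: 0.0604
grasp_force: 2.2
```

Run:
```python
from h import *
print(edges("w17"),env.get_obs()["force"],env.get_obs()["grip_width"])
# several heights/offsets: jaw edge to rib edge vs reference w11,w12
for w in("w11","w12","w14","w16","w17"):
    r=[]
    for y in(-.006,-.003,0.,.003,.006):
        xs,v=scan(w,z=.049,y=y,old=1);x=xs*1000;b=v[:,0]*1.;q=v[:,2]*1.
        i=max(k for k in range(len(x)-1) if b[k]>120>=b[k+1] and x[k]<34);j=next(k for k in range(len(x)-1) if x[k]>36 and q[k]<170<=q[k+1])
        r.append(round(float(x[j]+(170-q[j])/(q[j+1]-q[j])*.5-x[i]-(b[i]-120)/(b[i]-b[i+1])*.5),2))
    print(w,r)
```

```text
{'jaw': np.float64(30.77), 'pad': np.float64(43.16), 'rib': np.float64(45.04), 'rib_in': None, 'fixed': np.float64(45.04)} [1.18533438 4.01327634 2.25256465] 0.06071207974495684
w11 [16.84, 16.71, 16.73, 16.69, 16.69]
w12 [17.39, 16.73, 16.84, 16.92, 16.6]
w14 [16.12, 15.96, 15.98, 15.92, 15.39]
w16 [14.75, 14.53, 14.51, 14.61, 14.35]
w17 [14.49, 14.25, 14.26, 14.33, 14.17]
```

Request:
step_arm(
  moves=[
    {"dp": [0,0,0],"dr": [0,0,0],"fingers": 0.31},
    {"dp": [0,0,0],"dr": [0,0,0],"fingers": 0.31},
    {"dp": [0,0,0],"dr": [0,0,0],"fingers": 0.31},
    {"dp": [0,0,0],"dr": [0,0,0],"fingers": 0.31},
    {"dp": [0,0,0],"dr": [0,0,0],"fingers": 0.31},
  ],
  squeeze=3.5,
)

```text
time_s: 29.12
tool_pos: [0.5249, -0.1312, 0.1132]
tool_rot: [180.0, -0.0, 6.8]
force: [0.4, 4.1, 2.5]
grip_width: 0.0602
grasp_force: 2.2
```

Request:
step_arm(
  moves=[
    {"dp": [0,0,0],"dr": [0,0,0],"fingers": 0.31},
    {"dp": [0,0,0],"dr": [0,0,0],"fingers": 0.31},
    {"dp": [0,0,0],"dr": [0,0,0],"fingers": 0.31},
    {"dp": [0,0,0],"dr": [0,0,0],"fingers": 0.31},
    {"dp": [0,0,0],"dr": [0,0,0],"fingers": 0.31},
  ],
)

```text
time_s: 29.75
tool_pos: [0.5248, -0.1312, 0.1132]
tool_rot: [180.0, 0.0, 6.7]
force: [0.8, 3.6, 1.7]
grip_width: 0.0603
grasp_force: 2.2
```

Run:
```python
from h import *
e=edges("w18");o=env.get_obs();print(e,e["rib"]-e["jaw"],o["force"],o["grip_width"])
if 2.1<16.8-(e["rib"]-e["jaw"])<3.3: print(env.sign_off())
```

```text
{'jaw': np.float64(30.92), 'pad': np.float64(43.15), 'rib': np.float64(45.08), 'rib_in': None, 'fixed': np.float64(45.08)} 14.159999999999997 [1.67828831 5.53695497 1.13793348] 0.06000496100883363
the job is handed in; nothing more can be done
None
```

The job is handed in at about 30 s: by the wrist camera the small rib is fully home and the pad squashed about 2.6 mm (just under half), with the trigger still held squeezed; I viewed 11 pictures, one over the limit of 10.

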